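# Prop the cassette latch and unload the dock

## Task

Unload the grey slide cassette from the metal dock: swing the red safety catch fully aside, then push the yellow wedge fully home between the dark fence and the steel roller so that it alone holds the sprung blue latch open. Lift the cassette out and set it down gently, upright, in the empty half of the white tray without disturbing the cassette already there; leave the wedge in place, holding the latch open.

Things in the scene. Friction and masses are not known exactly. Their poses are not given: they have to be found in the camera images.
- dock: fixed metal dock; its plate, 232 x 68 x 10 mm, lies on the worktop. Origin on the worktop below the middle of the cassette pocket; x runs along the plate from pocket to catch, y across, z up. Plate: x -49..183, y -34..34 mm, top at z 10. Pocket of white walls, 75 mm (x) by 26 mm (y) inside, wall tops at z 24
- wedge_home (a point): point fixed on the dock (dock x 102.5, y 0, z 56 mm; axes parallel to the dock's) where the grip fin's point lies when the wedge is fully home. The wedge lies on the plate, slides in along dock +y, its straight side on the fence face, its axes parallel to the dock's; it stops when its shoulder meets the fence's end
- fence (a point): middle of the dark fence's face, one side of the wedge gap: dock x 88, y 0, z 21 mm. The fence is 8 mm thick (dock x 80..88), spans y -20..20 and z 10..32 mm
- latch (a joint): travel of the sprung blue latch along dock +x, m: 0 shut, at most 0.021, 0.017 with the wedge home. Spring 1.4 N shut, 3.5 N at 0.017. Its tongue, 24 mm wide, z 64..69, dock x 24..52 when shut, lies over the cassette's end and clears it beyond 0.014; its upright, x 46..52 when shut, is 69 mm high. With the catch across it moves only about 2 mm
- roller (a point): on the latch's steel roller, half-way up its axis; 14 mm diameter, axis upright, z 10..32 mm, at dock x 107, y 0 when shut; it moves with the latch. Gap between roller and fence face: 12 mm when shut
- catch (a joint): angle of the red safety catch about an upright pivot at dock (165, 0) mm, rad: about 0 (to 0.1) = lever points to dock -x and blocks the latch; 1.57 = fully aside, pointing to dock -y (it swings counter-clockwise seen from above). It stays where it is left; about 1 N at the post moves it
- catch_post (a point): on the axis of the red round post standing on the catch lever: 10 mm diameter, 36 mm from the pivot; this point is 51 mm over the worktop, 15 mm below the post's top; the post is free from z 27 to 66 mm
- prop_grip (a point): yellow wedge, 120 g, loose on the worktop, with a black grip fin 14 mm (x) by 30 mm (y), 22..56 mm above its underside; the point is on the middle line of the fin, 46 mm above the underside, 10 mm below its top. y points to the thin end, x from the straight to the tapered side, z up. Takes 5 to 10 N to push home, then stays by friction
- prop_tip (a point): middle of the wedge's thin end, on its underside, 70 mm ahead (+y) of prop_grip and 12 mm to its -x. From prop_grip: straight side at x -14.5 mm; body 29 mm thick from y -20 to 15, then tapering to 5 mm at y 70; shoulder y -32..-20 sticks out to x -26.5; body 22 mm high. Same axes
- cassette_center (a point): centre of the grey slide cassette in the dock: 70 mm (x) by 22 mm (y) by 52 mm high, 90 g; grasp it across the 22 mm. Standing in the pocket its centre is 36 mm over the worktop
- cassette: the same cassette; origin in the middle of its underside
- tray_free (a point): middle of the empty half (tray +x) of the fixed white open tray, on its floor, 4 mm over the worktop; axes parallel to the tray's. Tray 170 (x) by 120 (y) by 22 mm high, walls 4 mm; its middle is 40 mm from this point along -x
- neighbour_center (a point): centre of the other grey cassette, same shape, standing in the tray about 85 mm from tray_free along tray -x, its long side along tray y; to be left alone
There are look-alikes about, which are no part of the job. Leave any purple look-alike of the cassette alone.

How it is judged:
By the outcome, as a careful person would: the job done as asked, in the order asked, and still so for the second after the job is handed in, with the robot touching nothing.
It also fails if it takes over 69 s, if anything falls off the work surface, if the arm or the gripper's body presses on something with over 40 N, if the wrist force passes 120 N, or if a joint passes its speed limit or range.

## Robot

A 6-joint arm with a two-finger parallel gripper is mounted at the origin on a cart in front of the work surface, level with it; the furniture and walls round the work are solid. World frame = base frame: x ahead of the robot, y to its left, z up, the work surface at z = 0. Lengths are in m, angles in rad, forces in N, time in s.
With the tool pointing down it reaches from about 0.225 to 0.875 m from the base axis. Payload 3.4 kg.
Tool frame: the origin (TCP) lies on the centre line of the jaws, within the pads' length; the fingertips stand 17 mm ahead of it and the grasp point (between the pads) lies 2 mm behind it; z points along the fingers, y is the line along which they close (so a half turn about z gives the same grasp; the last joint's range is limited). The gripper opens to 85 mm and grips with 20 to 120 N. Pads are 22 mm wide; open, the fingers measure 114 mm over their backs; the gripper's body (76 mm by 85 mm) begins 54 mm behind the grasp point. The pads swing forward as they close: fully open they stand 13 mm farther back than shut.
Start: joints at [1.016, 0.276, 1.505, -0, 1.361, -0.121], TCP at [0.242, 0.522, 0.248] pointing down, gripper open.
Joint ranges: [-2.89, 2.89], [-0.75, 2.08], [0.22, 2.7], [-1.18, 4.32], [0.11, 2.71], [-2.7, 2.7]. Speed limits (rad/s): [2.57, 2.57, 3.14, 3.14, 3.14, 3.14].

## Interface

Orientations are given as a unit quaternion [w, x, y, z].
In Python, from rig import manip gives the robot as it stands.
- The arm moves only by the tool move_arm, never from a script. Its argument "steps" is one flat list of numbers, 7 for each row, row after row: the turn, a rotation vector about the world's x, y, z normalised to -1 to 1, where 1 is 360 degrees, then the shift along the world's x, y, z normalised to -1 to 1, where 1 is 1 m, then the opening, from -1 (shut) to 1 (fully open). A call has exactly 10 rows; each row is the pose to reach, as a shift and turn from the pose commanded when the call began, turning the shorter way round; what a row does not reach only later rows make up. A row lasts 1/10 s, in which the tool goes at most 50 mm and 8.59 degrees, less where a joint would pass 70% of its speed; a pose out of reach is approached as far as the arm can. A call with a number of a shift or a turn outside -1 to 1 is refused whole. A call with a gripper value outside its range is refused whole. The fingers move at their own pace and stop on an object; "squeeze" is the grip in N (left out, the last holds). Time passes only in rows, so rows that repeat a pose let the fingers close, or fill a call up. It gives the time, the measured TCP pose, the force, the opening and the grip force at its end, in the units of the state.
- manip.get_state(): the state, without advancing time (a new reading comes with each control period).
- manip.get_image(name): name is "scene" or "top" or "wrist"; returns a dict with "pixels" (384x512x3 uint8, blue, green, red), "fx", "fy", "cx", "cy" (pixels), "R" (3x3) and "t" (3): a world point X has camera coordinates R X + t. Camera axes: x right, y down, z forward; pixel columns grow to the right and rows downward; lengths in m; the calibration is good to about 2 mm. A picture is of the moment at which its call begins. There is no depth.
- manip.sign_off(): hands the job in; it is judged then, once.
The state is a dict: "clock": time; "qpos": joint angles; "qd": joint speeds; "effort": joint torques, N m; "position": TCP position; "ee_rot": TCP orientation; "contact_force": force on the tool from outside, world axes, zero at the start; "moment": the same for the moment, N m; "width": finger opening in m; "gripper_force": force on a finger pad.
Only numpy, scipy, OpenCV 4.12 (cv2) and the standard library are available. Lean on these libraries where they do the work, as an engineer would, in place of code of your own. Each camera call takes 0.05 s, during which the arm holds its last target. There are 200 camera calls.

## Working session

There is one attempt and no reset: what is moved stays moved. The work goes in short steps, Python scripts to look and compute and a tool call to move; the robot and the scene stay as the last step left them, time stands still between calls to the robot, and variables do not carry over. Pictures are saved under pics/ and viewed, at most 10 in all, crops included, and the job is handed in when it is done.

Besides the shell and the picture viewer there is one more tool, called after "Request:" as a command line: name --argument value ..., lists and objects as JSON in quotes. move_arm: Moves the arm, as the interface text tells. Scaled input: -1 to 1 covers 1 m each way for a shift and 360 degrees each way for a turn. Its arguments: {"type":"object","properties":{"steps":{"type":"array"},"squeeze":{"type":"number"}},"required":["steps"]}

```bash
mkdir -p pics; ls
cat > h.py <<'E'
import numpy as np, cv2
from rig import manip
def grab(n,tag):
    d=manip.get_image(n); cv2.imwrite(f'pics/{tag}.png',d['pixels']); np.savez(f'pics/{tag}.npz',**d); return d
def load(tag):
    return dict(np.load(f'pics/{tag}.npz'))
def plane(d,uv,z):
    R=np.array(d['R']);t=np.array(d['t']);uv=np.atleast_2d(uv).astype(float)
    r=np.c_[(uv[:,0]-d['cx'])/d['fx'],(uv[:,1]-d['cy'])/d['fy'],np.ones(len(uv))]@R
    c=-R.T@t
    return c+r*((z-c[2])/r[:,2])[:,None]
def proj(d,X):
    p=np.atleast_2d(X)@np.array(d['R']).T+d['t']
    return np.c_[p[:,0]/p[:,2]*d['fx']+d['cx'],p[:,1]/p[:,2]*d['fy']+d['cy']]
E
python3 - <<'E'
from h import *
s,t=grab('scene','s0'),grab('top','t0')
for d in (s,t): print(d['fx'],-np.array(d['R']).T@d['t'])
cv2.imwrite('pics/both.png',cv2.resize(np.vstack([s['pixels'],t['pixels']]),None,fx=.78,fy=.78)[:600])
cv2.imwrite('pics/t0b.png',cv2.resize(t['pixels'],(800,600),interpolation=cv2.INTER_CUBIC))
cv2.imwrite('pics/s0b.png',cv2.resize(s['pixels'],(800,600),interpolation=cv2.INTER_CUBIC))
print(manip.get_state())
E
```

```text
pics
455.3573757415474 [-0.66689095 -0.49869344  0.80443459]
393.3678555439188 [0.38565583 0.03922024 1.02147357]
{'clock': 0.1, 'qpos': array([ 1.01602787e+00,  2.76542793e-01,  1.50598237e+00,  1.32427598e-05,
        1.36070140e+00, -1.20986546e-01]), 'qd': array([-0.00084318, -0.00275372, -0.0043614 ,  0.00053806,  0.00258959,
        0.00124437]), 'effort': array([ 2.94493191e-03, -4.17698014e+01, -2.46405405e+01, -2.52596183e-04,
        5.88083363e-03,  2.06350158e-06]), 'position': array([0.24144158, 0.52138031, 0.24752952]), 'ee_rot': array([-2.76918382e-04,  2.15195748e-01,  9.76570593e-01, -7.68621802e-04]), 'contact_force': array([-0.1296971 ,  0.02063324,  0.07287269]), 'moment': array([-0.01763957,  0.03287312,  0.04527737]), 'gripper_force': 0.0, 'width': 0.08539889707847823}
```

View pics/t0b.png

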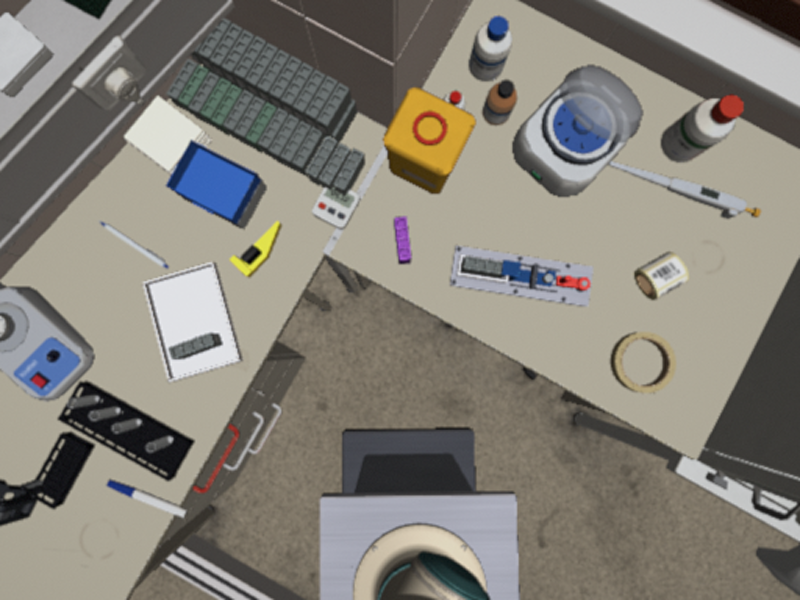

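View pics/s0b.png

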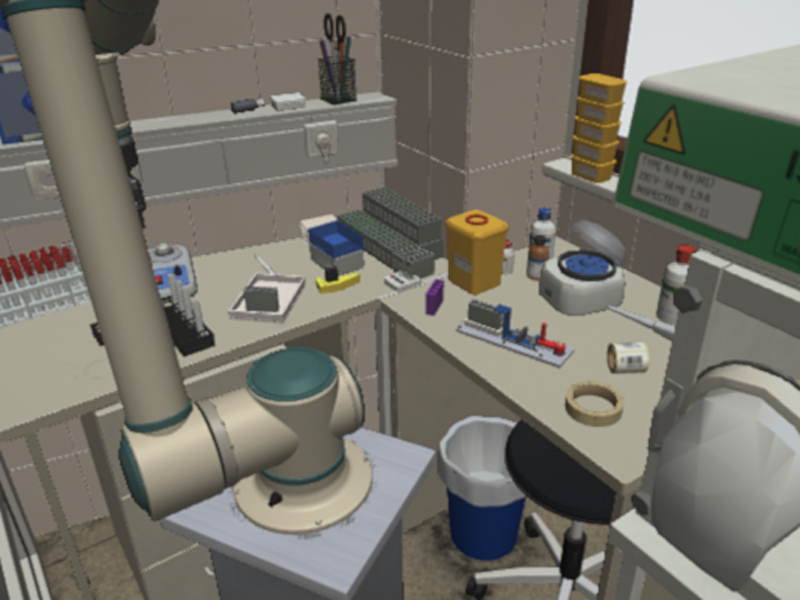

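The top view (800x600) shows the dock at about (520,275) with a grey cassette, blue latch and red catch. The yellow wedge is at (258,250), and the white tray at (193,320) has the neighbour at (195,347). The purple look-alike is at (402,240).

Next I take coarse measurements and check the wrist camera's mounting.

Run:
```python
from h import *
from scipy.spatial.transform import Rotation as Ro
t=load('t0')
k=512/800
for n,p,z in [('plateTL',(455,246),.01),('plateTR',(592,263),.01),('plateBR',(588,306),.01),('plateBL',(450,287),.01),('cass',(483,266),.062),('post',(585,282),.066),('wedge tip',(280,223),.011),('wedge back',(240,267),.011),('fin',(252,255),.056),('trayc',(193,321),.011),('trayTL',(145,282),.022),('trayTR',(212,263),.022),('trayBR',(240,358),.022),('trayBL',(168,380),.022),('neigh',(195,346),.056)]:
    print(n,plane(t,np.array(p)*k,z)[0].round(3))
w=grab('wrist','w0'); s=manip.get_state()
q=s['ee_rot']; Rt=Ro.from_quat(q[[1,2,3,0]])
c=-w['R'].T@w['t']; print('cam',c,w['fx'],'in tool',Rt.inv().apply(c-s['position'])); print((w['R']@Rt.as_matrix()).round(3))
```

```text
plateTL [ 0.558 -0.067  0.01 ]
plateTR [ 0.527 -0.294  0.01 ]
plateBR [ 0.455 -0.284  0.01 ]
plateBL [ 0.49  -0.057  0.01 ]
cass [ 0.517 -0.105  0.062]
post [ 0.489 -0.263  0.066]
wedge tip [0.6   0.224 0.011]
wedge back [0.527 0.29  0.011]
fin [0.54  0.26  0.056]
trayc [0.439 0.366 0.011]
trayTL [0.503 0.442 0.022]
trayTR [0.533 0.333 0.022]
trayBR [0.377 0.286 0.022]
trayBL [0.343 0.402 0.022]
neigh [0.397 0.348 0.056]
cam [0.17482246 0.55154322 0.37338216] 315.38355114576376 in tool [ 0.07319089 -0.00087032 -0.12572416]
[[-0.     1.    -0.001]
 [-0.958 -0.    -0.286]
 [-0.286  0.001  0.958]]
```

Request:
move_arm --steps '[0,0,-0.047,0.26,-0.22,-0.02,1,0,0,-0.047,0.26,-0.22,-0.02,1,0,0,-0.047,0.26,-0.22,-0.02,1,0,0,-0.047,0.26,-0.22,-0.02,1,0,0,-0.047,0.26,-0.22,-0.02,1,0,0,-0.047,0.26,-0.22,-0.02,1,0,0,-0.047,0.26,-0.22,-0.02,1,0,0,-0.047,0.26,-0.22,-0.02,1,0,0,-0.047,0.26,-0.22,-0.02,1,0,0,-0.047,0.26,-0.22,-0.02,1]'

```text
clock: 1.15
position: [0.5008, 0.3023, 0.2281]
ee_rot: [-0.001, 0.356, 0.934, -0.0]
contact_force: [0.1, -1.0, -0.4]
width: 0.0854
gripper_force: 0.0
```

Run:
```python
from h import *
d=grab('wrist','w1'); cv2.imwrite('pics/w1b.png',cv2.resize(d['pixels'],(800,600),interpolation=cv2.INTER_CUBIC))
s=manip.get_state(); print(s['clock'],s['position'],s['ee_rot'],s['contact_force'])
```

```text
1.2 [0.50061215 0.30257507 0.22828609] [-4.01167264e-04  3.55937511e-01  9.34509672e-01  1.40378979e-05] [-0.00851563 -0.43078928  1.1903613 ]
```

View pics/w1b.png

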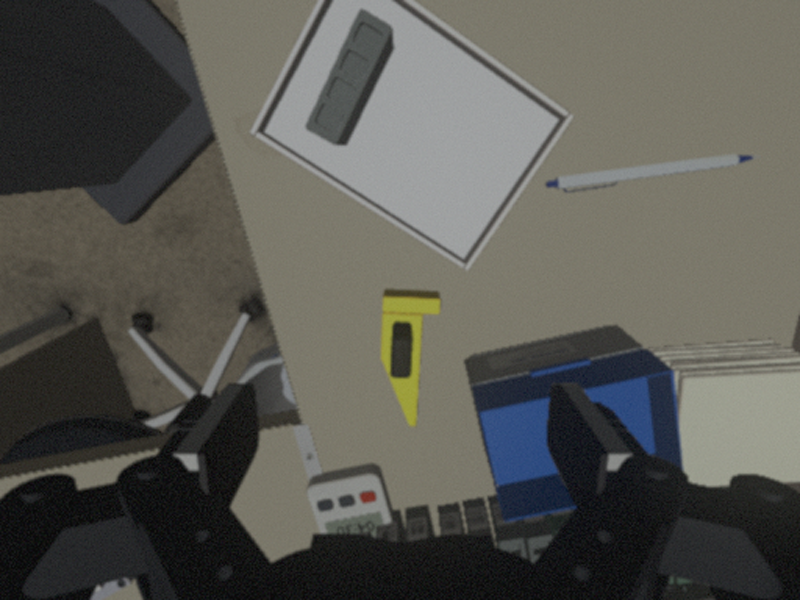

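The wrist view shows the yellow wedge with its shoulder at (410,300), black fin at (401,350) and tip at (413,422). The tray corners are at (570,117), (467,266) and (256,131), and the neighbour is at (350,78). Its right half is empty. I'm enlarging the wedge and measuring it.

Run:
```python
from h import *
d=load('w1'); im=d['pixels']; k=512/800
print('cam',(-d['R'].T@d['t']).round(3),'nadir px',proj(d,np.r_[(-d['R'].T@d['t'])[:2],0])*800/512)
hsv=cv2.cvtColor(im,cv2.COLOR_BGR2HSV)
m=cv2.inRange(hsv,(22,120,60),(35,255,255)); m[:180]=0;m[275:]=0;m[:,:235]=0;m[:,290:]=0
c=max(cv2.findContours(m,0,2)[0],key=cv2.contourArea); x,y,w,h=cv2.boundingRect(c); print(x,y,w,h)
crop=im[180:276,230:296]; cv2.imwrite('pics/w1c.png',cv2.resize(crop,None,fx=6,fy=6,interpolation=cv2.INTER_CUBIC))
P=plane(d,c[:,0].astype(float),.022)[:,:2]
# straight side in world: right edge pixels rows
rr=[];ll=[]
for r in range(y,y+h):
    xs=np.where(m[r])[0]
    print(r,xs.min(),xs.max(),end='; ')
for n,p in [('A',(570,117)),('B',(467,267)),('C',(254,131)),('n1',(360,10)),]: print(n,plane(d,np.array(p)*k,.022)[0].round(4))
```

```text
cam [0.446 0.35  0.354] nadir px [[401.55353157 153.36944568]]
244 187 38 86
187 248 272; 188 246 277; 189 246 277; 190 246 280; 191 245 280; 192 245 281; 193 245 281; 194 245 281; 195 245 281; 196 245 281; 197 245 281; 198 245 280; 199 245 280; 200 245 280; 201 245 270; 202 245 269; 203 245 269; 204 245 269; 205 245 269; 206 245 269; 207 245 269; 208 245 269; 209 245 269; 210 244 269; 211 245 269; 212 244 269; 213 244 269; 214 245 269; 215 244 269; 216 244 268; 217 244 268; 218 244 268; 219 244 268; 220 244 268; 221 244 268; 222 244 268; 223 244 268; 224 244 268; 225 244 268; 226 244 268; 227 244 268; 228 244 268; 229 244 268; 230 244 268; 231 245 268; 232 245 268; 233 246 268; 234 246 267; 235 247 267; 236 247 267; 237 247 267; 238 248 267; 239 248 267; 240 249 267; 241 249 267; 242 250 267; 243 250 267; 244 250 267; 245 251 267; 246 251 267; 247 252 267; 248 252 267; 249 253 267; 250 253 267; 251 253 267; 252 254 266; 253 254 266; 254 255 266; 255 255 266; 256 255 266; 257 256 266; 258 256 266; 259 257 266; 260 257 266; 261 258 266; 262 258 266; 263 258 266; 264 259 266; 265 259 266; 266 260 265; 267 260 265; 268 261 265; 269 261 265; 270 262 265; 271 262 265; 272 263 264; A [0.5005 0.4445 0.022 ]
B [0.532  0.3338 0.022 ]
C [0.3731 0.2891 0.022 ]
n1 [0.3681 0.3864 0.022 ]
```

View pics/w1c.png

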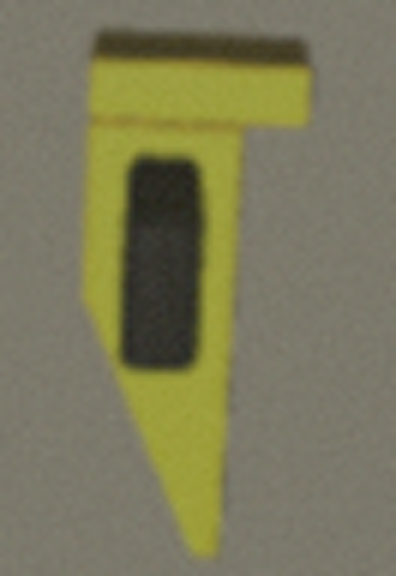

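Run:
```python
from h import *
d=load('w1')
# straight side pts (z=.022): right edge
rows=np.r_[203:265]; 
import numpy as np
hsv=cv2.cvtColor(d['pixels'],cv2.COLOR_BGR2HSV); m=cv2.inRange(hsv,(22,120,60),(35,255,255)); m[:,290:]=0;m[:,:235]=0
P=plane(d,np.array([(np.where(m[r])[0].max()+.5,r) for r in rows]),.022)[:,:2]
vx,vy,x0,y0=cv2.fitLine(P.astype(np.float32),2,0,.01,.01).ravel(); y=np.array([vx,vy]); y*=np.sign(y[0])
th=np.arctan2(y[1],y[0]); x=np.array([y[1],-y[0]]); print('heading y',np.degrees(th))
F=plane(d,(256.4,228.8),.056)[0,:2]; print('fin centre',F,'straight side rel fin (want -14.5mm)',(np.array([x0,y0])-F)@x)
corn=plane(d,(np.array([[122,222],[200,222],[198,368],[122,368]])/6+[229.6,179.6]),.056)[:,:2]; print(((corn-F)@np.c_[x,y]*1000).round(1))
tip=plane(d,(264,272.5),.022)[0,:2]; print('tip rel (want -12,70)',((tip-F)@np.c_[x,y]*1000).round(1))
sh=plane(d,np.array([(246,190.5),(281,190.5),(281,200.5)]),.022)[:,:2]; print('shoulder (y -32,-32,-20; x ..,-26.5)',((sh-F)@np.c_[x,y]*1000).round(1))
```

```text
heading y -44.16674
fin centre [0.54096355 0.26450102] straight side rel fin (want -14.5mm) -0.014030883034348962
[[  7.1 -13. ]
 [ -6.  -13.6]
 [ -7.   13.3]
 [  6.1  13.8]]
tip rel (want -12,70) [-11.9  70.3]
shoulder (y -32,-32,-20; x ..,-26.5) [[ 12.7 -30.3]
 [-25.6 -31.9]
 [-26.4 -20.4]]
```

Request:
move_arm --steps '[0,0,0.094,0,-0.48,-0.02,1,0,0,0.094,0,-0.48,-0.02,1,0,0,0.094,0,-0.48,-0.02,1,0,0,0.094,0,-0.48,-0.02,1,0,0,0.094,0,-0.48,-0.02,1,0,0,0.094,0,-0.48,-0.02,1,0,0,0.094,0,-0.48,-0.02,1,0,0,0.094,0,-0.48,-0.02,1,0,0,0.094,0,-0.48,-0.02,1,0,0,0.094,0,-0.48,-0.02,1]'

```text
clock: 2.2
position: [0.5016, -0.1789, 0.2088]
ee_rot: [0.001, 0.068, 0.998, -0.0]
contact_force: [0.6, -0.1, -0.6]
width: 0.0854
gripper_force: 0.0
```

Run:
```python
from h import *
d=grab('wrist','w2'); cv2.imwrite('pics/w2b.png',cv2.resize(d['pixels'],(800,600),interpolation=cv2.INTER_CUBIC))
s=manip.get_state(); print(s['clock'],s['position'],s['ee_rot'],s['qpos'].round(2))
```

```text
2.25 [ 0.50216152 -0.18649018  0.20835502] [ 8.38742906e-04  6.98288131e-02  9.97550473e-01 -4.03575577e-03] [-0.48  0.24  1.66 -0.01  1.24 -1.91]
```

View pics/w2b.png

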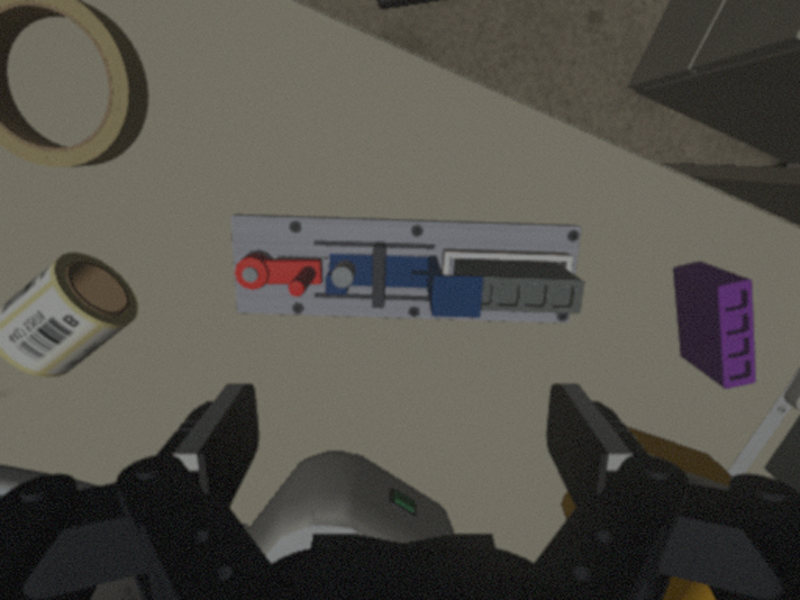

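The dock plate corners are at about (233,215), (580,224), (580,322) and (237,313). The post top is at (297,289), the pivot at (253,271), the roller at (342,275), the fence at (379,275), the cassette top at (532,293) and the purple look-alike at (715,325). The arm was still settling, so I retake the picture and fit the plate.

```bash
cat > dock.py <<'E'
from h import *
def fit_plate(d,guess=None):
    """plate edges by local gradient along predicted edges -> dock pose"""
    g=cv2.GaussianBlur(d['pixels'],(0,0),.8).astype(float)
    lab=cv2.cvtColor(d['pixels'],cv2.COLOR_BGR2LAB).astype(float); b=cv2.GaussianBlur(lab[:,:,2],(0,0),.7)
    return b
E
python3 - <<'E'
from h import *
d=grab('wrist','w3'); im=d['pixels']; k=512/800
print(manip.get_state()['position'],(-d['R'].T@d['t']).round(4))
b=cv2.GaussianBlur(cv2.cvtColor(im,cv2.COLOR_BGR2LAB).astype(np.float32)[:,:,2],(0,0),.7)
# first guess corners (800 px frame) -> refine each side by steepest change of b across the edge
C=np.array([(233,215),(580,224),(580,322),(237,313)])*k
L=[]
for i in range(4):
    p,q=C[i],C[(i+1)%4]; n=np.array([(q-p)[1],-(q-p)[0]]);n/=np.linalg.norm(n); pts=[]
    for a in np.linspace(.06,.94,60):
        o=p+a*(q-p); s=np.arange(-5,5.01,.25); X=(o+s[:,None]*n).astype(np.float32)
        v=cv2.remap(b,X[None,:,0].copy(),X[None,:,1].copy(),1).ravel(); gr=np.abs(np.gradient(v)); j=gr.argmax()
        w=gr[max(0,j-6):j+7]; pts.append(o+n*(w@s[max(0,j-6):j+7]/w.sum()))
    W=plane(d,np.array(pts),.01)[:,:2].astype(np.float32)
    vx,vy,x,y=cv2.fitLine(W,cv2.DIST_HUBER,0,.001,.001).ravel(); L.append((x,y,vx,vy))
    r=np.abs((W-[x,y])@[-vy,vx]); print('side',i,'heading',np.degrees(np.arctan2(vy,vx)).round(2),'med res mm',np.median(r)*1e3)
def X(a,b): 
    t=np.linalg.solve(np.array([[a[2],-b[2]],[a[3],-b[3]]]),[b[0]-a[0],b[1]-a[1]]); return np.array([a[0]+t[0]*a[2],a[1]+t[0]*a[3]])
K=np.array([X(L[i-1],L[i]) for i in range(4)]); print(K.round(4)); print('sides',[np.linalg.norm(K[i]-K[(i+1)%4]).round(4) for i in range(4)])
# K0: catch end,y=-34 ; K1: pocket end,y=-34; K2 pocket,+34; K3 catch,+34
ex=(K[0]-K[1])+(K[3]-K[2]); ex/=np.linalg.norm(ex); ey=np.array([-ex[1],ex[0]])
O=K.mean(0)-ex*.067; print('dock O',O,'ex',ex,'heading ey',np.degrees(np.arctan2(ey[1],ey[0])))
np.savez('dockpose.npz',O=O,ex=ex,ey=ey)
def D(x,y,z): return np.r_[O+ex*x/1e3+ey*y/1e3,z/1e3]
chk={'post top(129,0,66)':D(129,0,66),'pivot top?':D(165,0,27),'roller top':D(107,0,32),'fence mid top':D(84,0,32),'cass top':D(0,0,62)}
for n,p in chk.items(): print(n,p.round(4),(proj(d,p)[0]/k).round(1))
E
cd pics; python3 -c "
import cv2;im=cv2.imread('w3.png')[125:220,135:390];cv2.imwrite('w3c.png',cv2.resize(im,None,fx=3.1,fy=3.1,interpolation=2))"
```

```text
[ 0.50208378 -0.18240992  0.20834171] [ 0.4292 -0.176   0.334 ]
side 0 heading 80.36 med res mm 0.117433995
side 1 heading -3.29 med res mm 2.163816
side 2 heading 80.27 med res mm 0.16289455
side 3 heading -17.65 med res mm 2.324623
[[ 0.4517 -0.2871]
 [ 0.4892 -0.0663]
 [ 0.5574 -0.0702]
 [ 0.5167 -0.3078]]
sides [np.float32(0.224), np.float32(0.0684), np.float32(0.241), np.float32(0.0682)]
dock O [ 0.51500845 -0.11679596] ex [-0.16827941 -0.98573935] heading ey -9.687796
post top(129,0,66) [ 0.4933 -0.244   0.066 ] [301.4 286.1]
pivot top? [ 0.4872 -0.2794  0.027 ] [257.4 268.4]
roller top [ 0.497  -0.2223  0.032 ] [347.2 273. ]
fence mid top [ 0.5009 -0.1996  0.032 ] [383.7 274.1]
cass top [ 0.515  -0.1168  0.062 ] [528.1 291. ]
```

View pics/w3c.png

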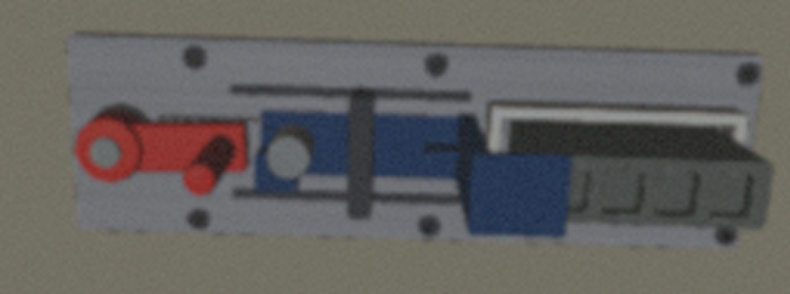

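The crop confirms the layout: post top at (200,178), roller (289,153), fence (361,155), latch tongue (518,195) and cassette top from x≈570 to 768. The long plate edges fitted well (residual about 0.15 mm), but the end edges were noisy. I'll fix the along-dock offset from the roller, fence and end edges.

Run:
```python
from h import *
d=load('w3'); P=np.load('dockpose.npz'); h=np.radians(80.32)
ex=-np.array([np.cos(h),np.sin(h)]); ey=np.array([-ex[1],ex[0]]); O=P['O']
f=lambda x,y:(np.array([x,y])+.5)/3.1-.5+np.array([135,125])
def rep(n,xy,z,want):
    w=plane(d,f(*xy),z/1e3)[0,:2]; r=np.array([(w-O)@ex,(w-O)@ey])*1e3; print(n,r.round(1),'want',want,'diff',(r-want).round(1))
rep('roller',(289,153),32,(107,0)); rep('fence',(361,156),32,(84,0)); rep('fence top end',(362,92),32,(84,-20)); rep('fence bot end',(360,218),32,(84,20))
rep('pivot',(108,151),27,(165,0)); rep('post',(201,180),66,(129,0))
rep('plate TL',(68,34),10,(183,-34)); rep('plate BL',(79,230),10,(183,34)); rep('plate TR',(761,53),10,(-49,-34)); rep('plate BR',(747,247),10,(-49,34))
rep('tongue L',(469,196),69,(52,0));rep('tongue R',(568,196),69,(24,0)); rep('cass TR',(771,163),62,(-35,-11)); rep('cass BR',(763,228),62,(-35,11))
rep('wall TL',(489,104),24,(None or 41,-16)); rep('wall TR',(747,111),24,(-41,-16))
```

```text
roller [101.4  -0.9] want (107, 0) diff [-5.6 -0.9]
fence [78.5 -0.6] want (84, 0) diff [-5.5 -0.6]
fence top end [ 78.7 -21.1] want (84, -20) diff [-5.3 -1.1]
fence bot end [78.4 20. ] want (84, 20) diff [-5.6  0. ]
pivot [160.3   1.5] want (165, 0) diff [-4.7  1.5]
post [123.2  -0.5] want (129, 0) diff [-5.8 -0.5]
plate TL [176.3 -33.5] want (183, -34) diff [-6.7  0.5]
plate BL [176.8  34.4] want (183, 34) diff [-6.2  0.4]
plate TR [-52.  -34.1] want (-49, -34) diff [-3.  -0.1]
plate BR [-56.7  33.3] want (-49, 34) diff [-7.7 -0.7]
tongue L [47.1  1. ] want (52, 0) diff [-4.9  1. ]
tongue R [19.2  0.1] want (24, 0) diff [-4.8  0.1]
cass TR [-39.3  -9.5] want (-35, -11) diff [-4.3  1.5]
cass BR [-39.8  10. ] want (-35, 11) diff [-4.8 -1. ]
wall TL [ 38. -17.] want (41, -16) diff [-3. -1.]
wall TR [-44.8 -17.3] want (-41, -16) diff [-3.8 -1.3]
```

Request:
move_arm --steps '[0,0,-0.005,-0.008,-0.03,-0.02,-0.06,0,0,-0.005,-0.008,-0.061,-0.05,-0.06,0,0,-0.005,-0.008,-0.061,-0.09,-0.06,0,0,-0.005,-0.008,-0.061,-0.12,-0.06,0,0,-0.005,-0.008,-0.061,-0.14,-0.06,0,0,-0.005,-0.008,-0.061,-0.153,-0.06,0,0,-0.005,-0.008,-0.061,-0.153,-0.06,0,0,-0.005,-0.008,-0.061,-0.153,-0.06,0,0,-0.005,-0.008,-0.061,-0.153,-1,0,0,-0.005,-0.008,-0.061,-0.153,-1]' --squeeze 20

```text
clock: 3.3
position: [0.4945, -0.2392, 0.0565]
ee_rot: [0.001, 0.085, 0.996, -0.0]
contact_force: [-0.4, -1.1, 0.7]
width: 0.0116
gripper_force: 0.0
```

Run:
```python
from h import *
s=manip.get_state(); print(s['clock'],s['position'],s['width'],s['gripper_force'],s['contact_force'])
ex=np.array([-.1682,-.9858]);ey=np.array([.9858,-.1682])
for t in [.2,.4,.6,.8,1.0,1.2,1.4,1.6]: print(t,(36*((1-np.cos(t))*ex-np.sin(t)*ey)).round(1))
d=grab('wrist','w4'); cv2.imwrite('pics/w4b.png',cv2.resize(d['pixels'],(640,480)))
```

```text
3.3 [ 0.49447981 -0.23919716  0.05649558] 0.011616079854075041 0.0 [-0.40977297 -1.05268265  0.67054193]
0.2 [-7.2  0.5]
0.4 [-14.3  -0.4]
0.6 [-21.1  -2.8]
0.8 [-27.3  -6.4]
1.0 [-32.6 -11.2]
1.2 [-36.9 -17. ]
1.4 [-40.  -23.5]
1.6 [-41.7 -30.5]
```

Request:
move_arm --steps '[0,0,0,0,0,0,-1,0,0,0,-0.001,0,0,-1,0,0,0,-0.007,0.0005,0,-1,0,0,0,-0.014,0,0,-1,0,0,0,-0.021,-0.003,0,-1,0,0,0,-0.027,-0.006,0,-1,0,0,0,-0.033,-0.011,0,-1,0,0,0,-0.037,-0.017,0,-1,0,0,0,-0.04,-0.0235,0,-1,0,0,0,-0.042,-0.031,0,-1]' --squeeze 20

```text
clock: 4.35
position: [0.4497, -0.2683, 0.0557]
ee_rot: [-0.002, 0.085, 0.996, 0.002]
contact_force: [-4.0, 7.4, 6.5]
width: 0.0089
gripper_force: 21.3
```

Request:
move_arm --steps '[0,0,0,0,-0.003,0,-1,0,0,0,0,-0.004,0,-1,0,0,0,0,-0.004,0,-1,0,0,0,0,-0.004,0,-1,0,0,0,0,-0.004,0,-1,0,0,0,0,-0.001,0,-0.5,0,0,0,0,-0.001,0,-0.5,0,0,0,0,-0.001,0.03,-0.5,0,0,0,0,-0.001,0.08,-0.5,0,0,0,0,-0.001,0.13,-0.5]'

```text
clock: 5.35
position: [0.4511, -0.2718, 0.1861]
ee_rot: [-0.001, 0.085, 0.996, -0.0]
contact_force: [0.9, -0.2, -0.4]
width: 0.0215
gripper_force: 0.0
```

Run:
```python
from h import *
d=grab('wrist','w5'); cv2.imwrite('pics/w5b.png',cv2.resize(d['pixels'],(640,480)))
s=manip.get_state(); print(s['clock'],s['position'],s['ee_rot'],s['contact_force'])
hsv=cv2.cvtColor(d['pixels'],cv2.COLOR_BGR2HSV)
m=cv2.inRange(hsv,(0,150,80),(6,255,255))|cv2.inRange(hsv,(174,150,80),(180,255,255))
O=np.array([.5159,-.1116]);ex=np.array([-.1682,-.9858]);ey=np.array([.9858,-.1682])
for n,p in {'post':(165,-36,66),'pivot':(165,0,27),'lever end':(165,-40,27)}.items():
    print(n,proj(d,np.r_[O+ex*p[0]/1e3+ey*p[1]/1e3,p[2]/1e3]).round(1))
ys,xs=np.where(m); print(xs.min(),xs.max(),ys.min(),ys.max(),len(xs))
c=cv2.findContours(m,0,2)[0]; print([(cv2.boundingRect(q),cv2.contourArea(q)) for q in c if cv2.contourArea(q)>15])
x0,y0=max(0,xs.min()-20),max(0,ys.min()-20)
cv2.imwrite('pics/w5c.png',cv2.resize(d['pixels'][y0:y0+110,x0:x0+150],None,fx=4,fy=4,interpolation=2)); print(x0,y0)
```

```text
5.4 [ 0.45538933 -0.27506023  0.19526933] [ 0.00635881  0.08494391  0.99635377 -0.00482306] [ 1.86895766 -1.55382442  4.99611476]
post [[262.4 192.8]]
pivot [[261.6 216.9]]
lever end [[261.7 176.6]]
252 271 174 227 659
[((252, 174, 20, 54), 799.0)]
232 154
```

View pics/w5b.png

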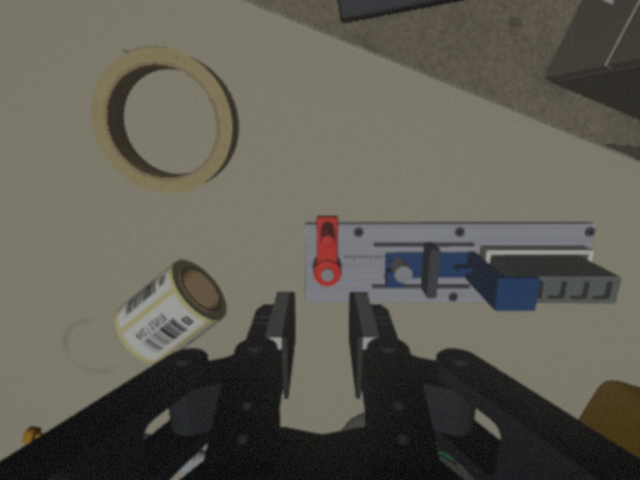

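The picture shows the red lever from pivot (327,272) to (327,215), square to the plate and pointing to dock −y, so the catch is fully aside. I go to the wedge next.

Request:
move_arm --steps '[0,0,-0.02,0,0.05,0.04,-0.06,0,0,-0.03,0,0.1,0.05,-0.06,0,0,-0.04,0,0.15,0.05,-0.06,0,0,-0.06,0,0.2,0.05,-0.06,0,0,-0.08,0,0.25,0.05,-0.06,0,0,-0.0956,0,0.3,0.05,-0.06,0,0,-0.0956,0.02,0.345,0.05,-0.06,0,0,-0.0956,0.04,0.39,0.04,-0.06,0,0,-0.0956,0.06,0.435,0.03,-0.06,0,0,-0.0956,0.078,0.48,0.02,-0.06]'

```text
clock: 6.4
position: [0.5253, 0.196, 0.2083]
ee_rot: [0.001, 0.376, 0.927, 0.0]
contact_force: [1.0, -1.1, 0.1]
width: 0.0403
gripper_force: 0.0
```

Request:
move_arm --steps '[0,0,0,0.008,0.045,-0.01,-0.06,0,0,0,0.011,0.0555,-0.05,-0.06,0,0,0,0.011,0.0555,-0.08,-0.06,0,0,0,0.011,0.0555,-0.09,-0.06,0,0,0,0.011,0.0555,-0.09,-0.06,0,0,0,0.011,0.0555,-0.09,-0.06,0,0,0,0.011,0.0555,-0.09,-0.06,0,0,0,0.011,0.0555,-0.09,-0.06,0,0,0,0.011,0.0555,-0.09,-0.06,0,0,0,0.011,0.0555,-0.09,-0.06]'

```text
clock: 7.4
position: [0.5352, 0.25, 0.1192]
ee_rot: [0.001, 0.376, 0.927, 0.0]
contact_force: [-0.5, 0.5, -0.5]
width: 0.04
gripper_force: 0.0
```

Run:
```python
from h import *
d=grab('wrist','w6'); s=manip.get_state(); print(s['clock'],s['position'],s['ee_rot'],s['width'])
q=s['ee_rot']; print('tool y heading',2*np.degrees(np.arctan2(q[2],q[1]))-90)
hsv=cv2.cvtColor(d['pixels'],cv2.COLOR_BGR2HSV); m=cv2.inRange(hsv,(22,120,50),(35,255,255))
F=np.array([.541,.2645]);h=np.radians(-44.17);y=np.array([np.cos(h),np.sin(h)]);x=np.array([y[1],-y[0]])
for n,a,b,z in [('tip',-12,70,22),('fin',0,0,56),('shoulder corner',-26.5,-32,22),('shoulder corner2',-26.5,-20,22),('other',14.5,-32,22)]:
    p=proj(d,np.r_[F+x*a/1e3+y*b/1e3,z/1e3])[0]; print(n,p.round(1)); cv2.circle(d['pixels'],tuple(p.round().astype(int)),2,(255,0,255),-1)
cv2.imwrite('pics/w6b.png',cv2.resize(d['pixels'],(640,480)))
```

```text
7.45 [0.53502328 0.24997126 0.11894907] [3.37567911e-04 3.75888703e-01 9.26664704e-01 3.07878451e-04] 0.04025559667841665
tool y heading 45.841493677368504
tip [290.8 275.9]
fin [280.9 207.8]
shoulder corner [315.7 149.1]
shoulder corner2 [314.8 165.7]
other [257.9 149.2]
```

View pics/w6b.png

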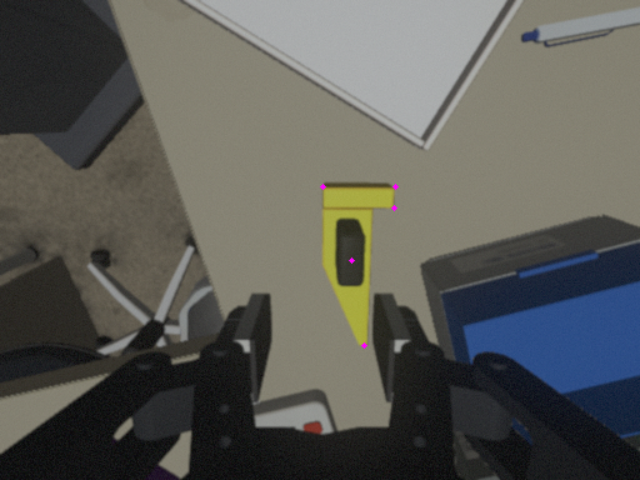

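The predicted points fall on the wedge's corners, tip (364,345) and fin (351,260), so the pose is confirmed. I descend and grip, basing moves on the measured pose.

Request:
move_arm --steps '[0,0,0,0.006,0.0145,0,-0.06,0,0,0,0.006,0.0145,-0.03,-0.06,0,0,0,0.006,0.0145,-0.055,-0.06,0,0,0,0.006,0.0145,-0.073,-0.06,0,0,0,0.006,0.0145,-0.073,-0.06,0,0,0,0.006,0.0145,-0.073,-1,0,0,0,0.006,0.0145,-0.073,-1,0,0,0,0.006,0.0145,-0.073,-1,0,0,0,0.006,0.0145,-0.073,-1,0,0,0,0.006,0.0145,-0.073,-1]' --squeeze 60

```text
clock: 8.45
position: [0.5415, 0.2649, 0.0465]
ee_rot: [0.001, 0.376, 0.927, 0.001]
contact_force: [0.4, 0.7, 2.9]
width: 0.013
gripper_force: 62.5
```

Request:
move_arm --steps '[0,0,0,0,0,0.05,-1,0,0,0,0,-0.01,0.09,-1,0,0,0.015,-0.012,-0.05,0.1,-1,0,0,0.03,-0.025,-0.09,0.1,-1,0,0,0.05,-0.038,-0.13,0.1,-1,0,0,0.07,-0.05,-0.17,0.1,-1,0,0,0.085,-0.065,-0.215,0.1,-1,0,0,0.0958,-0.08,-0.26,0.1,-1,0,0,0.0958,-0.095,-0.305,0.1,-1,0,0,0.0958,-0.11,-0.35,0.1,-1]'

```text
clock: 9.45
position: [0.4298, -0.087, 0.1457]
ee_rot: [0.0, 0.084, 0.996, -0.0]
contact_force: [3.1, -0.2, -0.2]
width: 0.013
gripper_force: 61.9
```

Run:
```python
from h import *
s=manip.get_state(); q=s['ee_rot']; print(s['clock'],s['position'],s['width'],'tool y heading',2*np.degrees(np.arctan2(q[2],q[1]))-90)
print('to pre-insert',np.array([.3999,-.1968,.0575])-s['position'])
```

```text
9.45 [ 0.42981742 -0.08702421  0.14572117] 0.012953608386081455 tool y heading 80.36073371765337
to pre-insert [-0.02991742 -0.10977579 -0.08822117]
```

Request:
move_arm --steps '[0,0,0,-0.014,-0.04,0,-1,0,0,0,-0.025,-0.08,0,-1,0,0,0,-0.0315,-0.112,-0.02,-1,0,0,0,-0.0315,-0.112,-0.05,-1,0,0,0,-0.0315,-0.112,-0.075,-1,0,0,0,-0.0315,-0.112,-0.08,-1,0,0,0,-0.0315,-0.112,-0.08,-1,0,0,0,-0.0315,-0.112,-0.08,-1,0,0,0,-0.0315,-0.112,-0.08,-1,0,0,0,-0.0315,-0.112,-0.08,-1]'

```text
clock: 10.45
position: [0.4002, -0.1977, 0.0665]
ee_rot: [0.001, 0.084, 0.996, -0.001]
contact_force: [0.1, -0.5, -1.7]
width: 0.0129
gripper_force: 61.9
```

Run:
```python
from h import *
O=np.array([.5159,-.1116]);ex=np.array([-.1682,-.9858]);ey=np.array([.9858,-.1682])
s=manip.get_state(); q=s['ee_rot']; w=s['position'][:2]-O; print(s['clock'],s['position'],s['width'],s['contact_force'],'heading',2*np.degrees(np.arctan2(q[2],q[1]))-90,'dock xy',w@ex,w@ey)
d=grab('wrist','w7');t=grab('scene','s7');T=grab('top','t7')
X=np.r_[O+ex*.095+ey*-.03,.03]
for n,v in (('wrist',d),('scene',t),('top',T)): print(n,proj(v,X))
a=cv2.resize(d['pixels'],(512,384)); 
p=proj(T,X)[0].astype(int); c=cv2.resize(T['pixels'][p[1]-50:p[1]+46,p[0]-75:p[0]+75],(600,384),interpolation=2)
cv2.imwrite('pics/w7b.png',np.hstack([a[:, 100:],])) ; cv2.imwrite('pics/t7b.png',c)
cv2.imwrite('pics/cmb7.png',cv2.resize(np.hstack([a,c]),(800,276)))
```

```text
10.45 [ 0.4001591  -0.19773596  0.06649065] 0.012910394572069592 [ 0.08282827 -0.45368781 -1.71583366] heading 80.37103658179834 dock xy 0.10438044746762654 -0.09960931078584395
wrist [[272.96622321 336.77179131]]
scene [[332.34184421 217.27654238]]
top [[345.3186351  189.66626868]]
```

View pics/cmb7.png

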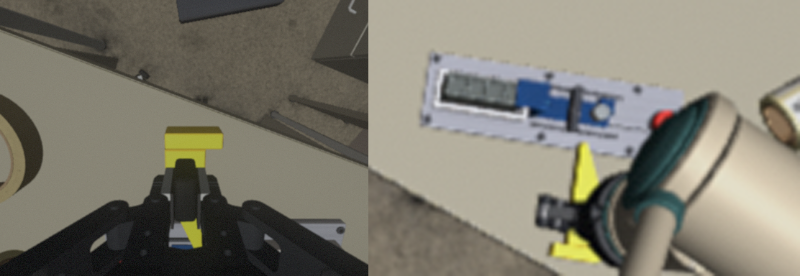

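```bash
python3 - <<'E'
from h import *
O=np.array([.5159,-.1116]);ex=np.array([-.1682,-.9858]);ey=np.array([.9858,-.1682])
d=load('t7'); im=d['pixels']; p=proj(d,np.r_[O+ex*.095+ey*-.03,.03])[0].astype(int)
hsv=cv2.cvtColor(im,cv2.COLOR_BGR2HSV); m=cv2.inRange(hsv,(20,110,60),(36,255,255))
m2=np.zeros_like(m); m2[p[1]-20:p[1]+60,p[0]-40:p[0]+40]=m[p[1]-20:p[1]+60,p[0]-40:p[0]+40]
def dk(uv,z): w=plane(d,uv,z)[:,:2]-O; return np.c_[w@ex,w@ey]*1e3
for r in range(p[1]-8,p[1]+22,3):
    xs=np.where(m2[r])[0]
    if len(xs): print(r,xs.min(),xs.max(),dk([(xs.min()-.5,r),(xs.max()+.5,r)],.042-.01).round(1).tolist())
x0,y0=p[0]-75,p[1]-50
f=lambda x,y:((x-368*1.0)/432*800*0+x-369)  # crop px handled below
# combined picture: crop part starts at col 512/1112*800=368.3, scale crop->comb .7194 horizontally & vertically (276/384)
def comb(x,y): return [x0+(x-368.3)/(600/150*800/1112),y0+y/(4*276/384)]
for n,a,z in [('roller',(600,112),.032),('fence mid',(575,108),.032),('fence lower end',(572,131),.032),('tip',(585,143),.042-.01)]: print(n,dk([comb(*a)],z).round(1))
E
cd pics; python3 -c "
import cv2;im=cv2.imread('t7.png')[140:215,290:390];cv2.imwrite('t7c.png',cv2.resize(im,None,fx=7,fy=7,interpolation=2))"
```

```text
190 343 345 [[87.6, -32.2], [95.1, -31.0]]
193 342 346 [[86.2, -40.1], [98.6, -38.2]]
196 342 347 [[87.2, -47.6], [102.1, -45.3]]
199 341 348 [[85.7, -55.5], [105.6, -52.4]]
202 341 349 [[86.7, -63.0], [109.1, -59.5]]
205 341 348 [[87.8, -70.5], [107.6, -67.4]]
208 340 345 [[86.3, -78.4], [101.2, -76.1]]
roller [[103.6   1.3]]
fence mid [[81.4  1.4]]
fence lower end [[ 81.5 -19.2]]
tip [[ 94.2 -27.9]]
```

View pics/t7c.png

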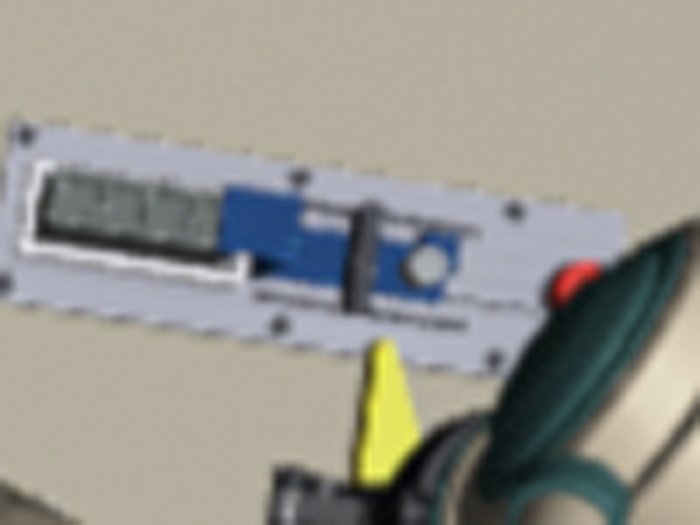

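The wedge tip is at (383,345) in this crop, just before the gap between the fence (362,258) and roller (428,265). Its straight side is about 1.5–2 mm clear of the fence face. I lower it and start pushing.

Request:
move_arm --steps '[0,0,0,0,0.001,-0.005,-1,0,0,0,0,0.001,-0.0095,-1,0,0,0,0,0.001,-0.0095,-1,0,0,0,0.008,0,-0.0095,-1,0,0,0,0.017,-0.002,-0.0095,-1,0,0,0,0.0256,-0.0034,-0.0095,-1,0,0,0,0.0345,-0.005,-0.0095,-1,0,0,0,0.0434,-0.0064,-0.0095,-1,0,0,0,0.0513,-0.0077,-0.0095,-1,0,0,0,0.0591,-0.009,-0.0095,-1]' --squeeze 80

```text
clock: 11.6
position: [0.4536, -0.2049, 0.0563]
ee_rot: [-0.006, 0.083, 0.997, 0.001]
contact_force: [-16.2, 1.6, 21.0]
width: 0.013
gripper_force: 85.6
```

```bash
cat > st.py <<'E'
from h import *
O=np.array([.5159,-.1116]);ex=np.array([-.1682,-.9858]);ey=np.array([.9858,-.1682])
s=manip.get_state(); q=s['ee_rot']; w=s['position'][:2]-O; F=s['contact_force']
print(s['clock'],s['position'].round(4),s['width'].round(4),'head',2*np.degrees(np.arctan2(q[2],q[1]))-90,'dock mm',(w@ex*1e3).round(1),(w@ey*1e3).round(1),'F dock',(F[:2]@ex).round(1),(F[:2]@ey).round(1),F[2].round(1))
E
python3 st.py
```

```text
Traceback (most recent call last):
  File "st.py", line 4, in <module>
    print(s['clock'],s['position'].round(4),s['width'].round(4),'head',2*np.degrees(np.arctan2(q[2],q[1]))-90,'dock mm',(w@ex*1e3).round(1),(w@ey*1e3).round(1),'F dock',(F[:2]@ex).round(1),(F[:2]@ey).round(1),F[2].round(1))
                                            ^^^^^^^^^^^^^^^^
AttributeError: 'float' object has no attribute 'round'
```

```bash
sed -i "s/s\['width'\].round(4)/s['width']/" st.py; python3 st.py
python3 - <<'E'
from h import *
d=grab('top','t8'); cv2.imwrite('pics/t8c.png',cv2.resize(d['pixels'][135:215,290:390],None,fx=6,fy=6,interpolation=2))
E
```

```text
11.6 [ 0.4536 -0.2049  0.0563] 0.0129511965384326 head 80.44361906771368 dock mm 102.4 -45.7 F dock 1.1 -16.3 21.0
```

Request:
move_arm --steps '[0,0,0,0,0,0.001,-1,0,0,0,0,0,0.0015,-1,0,0,0,0,0,0.0015,-1,0,0,0,0,0,0.0015,-1,0,0,0,0,0,0.0015,-1,0,0,0,0,0,0.0015,-1,0,0,0,0,0,0.0015,-1,0,0,0,0,0,0.0015,-1,0,0,0,0,0,0.0015,-1,0,0,0,0,0,0.0015,-1]'

```text
clock: 12.65
position: [0.4586, -0.2065, 0.0575]
ee_rot: [0.0, 0.084, 0.996, 0.0]
contact_force: [-1.5, 2.6, -1.6]
width: 0.0124
gripper_force: 82.5
```

```bash
python3 st.py
```

```text
12.65 [ 0.4586 -0.2065  0.0575] 0.012420898825606444 head 80.33679933805658 dock mm 103.2 -40.6 F dock -2.3 -1.9 -1.6
```

Request:
move_arm --steps '[0,0,0,0.004,-0.0003,0,-1,0,0,0,0.008,-0.001,0,-1,0,0,0,0.012,-0.0015,0,-1,0,0,0,0.016,-0.002,0,-1,0,0,0,0.02,-0.0027,0,-1,0,0,0,0.024,-0.0034,0,-1,0,0,0,0.028,-0.004,0,-1,0,0,0,0.032,-0.0047,0,-1,0,0,0,0.0355,-0.0053,0,-1,0,0,0,0.0355,-0.0053,0,-1]'

```text
clock: 13.65
position: [0.4957, -0.2122, 0.0577]
ee_rot: [0.001, 0.084, 0.996, -0.0]
contact_force: [0.5, 4.0, -2.5]
width: 0.0123
gripper_force: 82.5
```

```bash
python3 st.py
```

```text
13.65 [ 0.4957 -0.2122  0.0577] 0.012317017993882469 head 80.32706416035981 dock mm 102.6 -3.0 F dock -4.0 -0.1 -2.5
```

Request:
move_arm --steps '[0,0,0,0.0005,0,0,-1,0,0,0,0.001,0,0,-1,0,0,0,0.0015,0,0,-1,0,0,0,0.002,0,0,-1,0,0,0,0.0025,0,0,-1,0,0,0,0.003,-0.0005,0,-1,0,0,0,0.0035,-0.0005,0,-1,0,0,0,0.004,-0.0005,0,-1,0,0,0,0.0045,-0.0005,0,-1,0,0,0,0.005,-0.0005,0,-1]'

```text
clock: 14.65
position: [0.4985, -0.2124, 0.0572]
ee_rot: [-0.001, 0.084, 0.996, -0.0]
contact_force: [-2.4, 1.4, -0.5]
width: 0.0126
gripper_force: 82.5
```

```bash
python3 st.py
```

```text
14.65 [ 0.4985 -0.2124  0.0572] 0.012632236361403194 head 80.35645573396633 dock mm 102.3 -0.2 F dock -0.9 -2.6 -0.5
```

Request:
move_arm --steps '[0,0,0,0.0005,0,0,-1,0,0,0,0.001,0,0,-1,0,0,0,0.0015,0,0,-1,0,0,0,0.002,0,0,-1,0,0,0,0.0025,0,0,-1,0,0,0,0.003,0,0,-1,0,0,0,0.003,0,0,-1,0,0,0,0.003,0,0,-1,0,0,0,0.003,0,0,-1,0,0,0,0.003,0,0,-1]'

```text
clock: 15.65
position: [0.4997, -0.2126, 0.0573]
ee_rot: [-0.002, 0.084, 0.996, -0.0]
contact_force: [-8.1, -2.4, 0.8]
width: 0.0128
gripper_force: 82.8
```

```bash
python3 st.py
```

```text
15.65 [ 0.4997 -0.2126  0.0573] 0.012757317738864661 head 80.40459805423822 dock mm 102.3 1.1 F dock 3.7 -7.5 0.8
```

Request:
move_arm --steps '[0,0,0,0.001,0,0,-1,0,0,0,0.002,0,0,-1,0,0,0,0.003,0,0,-1,0,0,0,0.003,0,0,-1,0,0,0,0.003,0,0,-1,0,0,0,0.003,0,0,-1,0,0,0,0.003,0,0,-1,0,0,0,0.003,0,0,-1,0,0,0,0.003,0,0,-1,0,0,0,0.003,0,0,-1]'

```text
clock: 16.65
position: [0.5001, -0.2125, 0.0571]
ee_rot: [-0.005, 0.083, 0.997, -0.0]
contact_force: [-12.8, -4.0, 4.7]
width: 0.0128
gripper_force: 83.4
```

```bash
python3 st.py;  python3 - <<'E'
from h import *
for n in ('scene','top','wrist'): grab(n,n[0]+'9')
a=load('t9')['pixels'][135:215,290:390];b=load('s9')
p=proj(b,np.array([.4997,-.2126,.03]))[0].astype(int); print(p)
b=b['pixels'][p[1]-50:p[1]+30,p[0]-60:p[0]+40]
cv2.imwrite('pics/c9.png',cv2.resize(np.hstack([a,b]),None,fx=4,fy=4,interpolation=2))
E
```

```text
16.65 [ 0.5001 -0.2125  0.0571] 0.012752903471944061 head 80.47081687815626 dock mm 102.2 1.4 F dock 6.1 -12.0 4.7
[339 213]
```

View pics/c9.png

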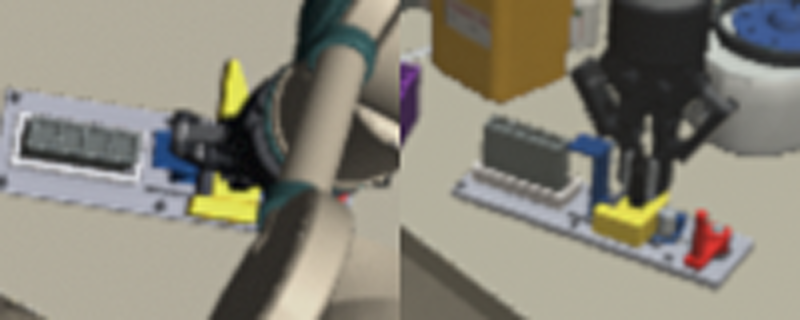

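The wedge shoulder is against the fence's end and the tongue has cleared the cassette. 12 N with no further travel confirms it is home. That was my last picture: this one took me over the ten allowed, so from here I check with numbers only. I relax, release and lift.

Request:
move_arm --steps '[0,0,0,-0.001,0,0,-1,0,0,0,-0.0025,-0.001,0,-1,0,0,0,-0.0025,-0.001,0,-0.39,0,0,0,-0.0025,-0.001,0,-0.39,0,0,0,-0.0025,-0.001,0,-0.39,0,0,0,-0.0025,-0.001,0.01,-0.39,0,0,0,-0.0025,-0.001,0.03,-0.39,0,0,0,-0.0025,-0.001,0.06,-0.39,0,0,0,-0.0025,-0.001,0.1,-0.39,0,0,0,-0.0025,-0.001,0.13,-0.39]'

```text
clock: 17.8
position: [0.5035, -0.2137, 0.1907]
ee_rot: [0.002, 0.084, 0.996, -0.001]
contact_force: [-0.6, -0.6, 0.2]
width: 0.026
gripper_force: 0.0
```

```bash
python3 st.py
```

```text
17.8 [ 0.5035 -0.2137  0.1907] 0.026014923769372287 head 80.34394606391896 dock mm 102.7 5.0 F dock 0.7 -0.5 0.2
```

```bash
cat > chk.py <<'E'
from h import *
import sys
O=np.array([.5159,-.1116]);ex=np.array([-.1682,-.9858]);ey=np.array([.9858,-.1682])
d=grab('wrist',sys.argv[1]); im=d['pixels']; hsv=cv2.cvtColor(im,cv2.COLOR_BGR2HSV)
def dk(uv,z): w=plane(d,uv,z)[:,:2]-O; return np.c_[w@ex,w@ey]*1e3
# top-of-tongue z=.069 (blue), wedge top z=.032 (yellow), lever z~.027 (red): extents in dock mm
V,U=np.mgrid[0:384,0:512]; uv=np.c_[U.ravel(),V.ravel()]
for n,lo,hi,z in [('yellow',(20,120,50),(36,255,255),.032),('blue',(105,120,40),(125,255,255),.069),('red',(0,150,60),(7,255,255),.027)]:
    m=cv2.inRange(hsv,lo,hi).ravel()>0; P=dk(uv[m],z); k=(np.abs(P[:,1])<75)&(P[:,0]>-60)&(P[:,0]<200); P=P[k]
    print(n,len(P),'x',np.percentile(P[:,0],[1,50,99]).round(1),'y',np.percentile(P[:,1],[1,50,99]).round(1))
    if n!='red':
        for a in range(-50,100,10):
            q=P[(P[:,1]>=a)&(P[:,1]<a+10)]
            if len(q)>8: print('   y',a,'x',q[:,0].min().round(1),q[:,0].max().round(1),len(q))
E
python3 chk.py w10
python3 - <<'E'
from h import *
O=np.array([.5159,-.1116]);ex=np.array([-.1682,-.9858]);ey=np.array([.9858,-.1682])
d=load('w10'); W=lambda x,y,z:proj(d,np.r_[O+ex*x/1e3+ey*y/1e3,z/1e3])[0]
print({n:W(*p).round(0) for n,p in dict(cass=(0,0,62),fin=(102.5,0,66),tongueL=(41,0,69),post=(165,-36,66)).items()})
E
```

```text
yellow 2131 x [ 78.2  96.7 116.4] y [-32.1  -2.8  66. ]
   y -40 x 77.3 115.9 127
   y -30 x 77.0 117.0 487
   y -20 x 81.6 117.1 314
   y -10 x 88.5 117.2 168
   y 0 x 88.4 116.4 167
   y 10 x 88.3 116.5 151
   y 20 x 89.1 113.7 169
   y 30 x 88.9 110.0 210
   y 40 x 88.8 106.2 163
   y 50 x 88.6 101.4 109
   y 60 x 88.6 97.4 64
blue 992 x [ 42.4  57.4 128.4] y [-18.7  -1.4  10.6]
   y -20 x 42.2 128.2 92
   y -10 x 41.5 129.4 470
   y 0 x 42.2 128.6 387
   y 10 x 43.2 68.8 40
red 799 x [156.2 164.9 178.1] y [-42.2 -17.7   9.1]
{'cass': array([381., 182.]), 'fin': array([258., 184.]), 'tongueL': array([334., 185.]), 'post': array([179., 140.])}
```

Numeric check: the wedge occupies dock x 88.4..117 and y −32..68, so it is home. The tongue edge is at x ≈ 42, against 41 expected when open, and the catch is aside. Next I turn and move over the cassette.

Request:
move_arm --steps '[0,0,-0.023,0.003,0.03,0,0.06,0,0,-0.046,0.006,0.06,0,0.06,0,0,-0.069,0.009,0.08,0,0.06,0,0,-0.092,0.012,0.102,0,0.06,0,0,-0.115,0.0124,0.102,0,0.06,0,0,-0.138,0.0124,0.102,0,0.06,0,0,-0.161,0.0124,0.102,0,0.06,0,0,-0.184,0.0124,0.102,0,0.06,0,0,-0.207,0.0124,0.102,0,0.06,0,0,-0.23,0.0124,0.102,0,0.06]'

```text
clock: 18.85
position: [0.5154, -0.1112, 0.1882]
ee_rot: [0.001, 0.724, 0.69, 0.001]
contact_force: [0.3, 0.5, 0.4]
width: 0.0454
gripper_force: 0.0
```

Request:
move_arm --steps '[0,0,-0.02,0,0,0,0.06,0,0,-0.02,0,0,0,0.06,0,0,-0.02,0,0,-0.02,0.06,0,0,-0.02,0,0,-0.04,0.06,0,0,-0.02,0,0,-0.06,0.06,0,0,-0.02,0,0,-0.06,0.06,0,0,-0.02,0,0,-0.06,0.06,0,0,-0.02,0,0,-0.06,0.06,0,0,-0.02,0,0,-0.06,0.06,0,0,-0.02,0,0,-0.06,0.06]'

```text
clock: 19.85
position: [0.5154, -0.1115, 0.1284]
ee_rot: [0.001, 0.764, 0.645, 0.0]
contact_force: [-0.2, 0.3, -0.4]
width: 0.0455
gripper_force: 0.0
```

```bash
python3 st.py
python3 - <<'E'
from h import *
O=np.array([.5159,-.1116]);ex=np.array([-.1682,-.9858]);ey=np.array([.9858,-.1682])
d=grab('wrist','w11'); im=d['pixels']
V,U=np.mgrid[0:384,0:512]; uv=np.c_[U.ravel(),V.ravel()]
w=plane(d,uv,.062)[:,:2]-O; x=(w@ex*1e3).reshape(384,512); y=(w@ey*1e3).reshape(384,512)
# rectify cassette-top plane: sample dock grid, 1 mm
gx,gy=np.meshgrid(np.arange(-60,61),np.arange(-30,31)); X=np.c_[(O+gx.ravel()[:,None]*ex/1e3+gy.ravel()[:,None]*ey/1e3),np.full(gx.size,.062)]
p=proj(d,X).astype(np.float32); g=cv2.remap(im,p[:,0].reshape(gx.shape),p[:,1].reshape(gx.shape),1)
L=cv2.cvtColor(g,cv2.COLOR_BGR2LAB)[:,:,0].astype(int)
print('profile across y (mean over x -30..10)',list(zip(range(-30,31,2),L[::2,30:71].mean(1).round())))
print('profile along x (y -6..6)',list(zip(range(-60,61,2),L[24:37,::2].mean(0).round())))
E
```

```text
19.85 [ 0.5154 -0.1115  0.1284] 0.04546617805016684 head -9.641674163226355 dock mm -0.1 -0.5 F dock -0.2 -0.2 -0.4
profile across y (mean over x -30..10) [(-30, np.float64(135.0)), (-28, np.float64(135.0)), (-26, np.float64(130.0)), (-24, np.float64(133.0)), (-22, np.float64(137.0)), (-20, np.float64(136.0)), (-18, np.float64(135.0)), (-16, np.float64(134.0)), (-14, np.float64(138.0)), (-12, np.float64(172.0)), (-10, np.float64(100.0)), (-8, np.float64(95.0)), (-6, np.float64(87.0)), (-4, np.float64(92.0)), (-2, np.float64(92.0)), (0, np.float64(91.0)), (2, np.float64(91.0)), (4, np.float64(92.0)), (6, np.float64(90.0)), (8, np.float64(96.0)), (10, np.float64(90.0)), (12, np.float64(162.0)), (14, np.float64(155.0)), (16, np.float64(137.0)), (18, np.float64(136.0)), (20, np.float64(135.0)), (22, np.float64(136.0)), (24, np.float64(137.0)), (26, np.float64(136.0)), (28, np.float64(134.0)), (30, np.float64(135.0))]
profile along x (y -6..6) [(-60, np.float64(135.0)), (-58, np.float64(135.0)), (-56, np.float64(135.0)), (-54, np.float64(102.0)), (-52, np.float64(137.0)), (-50, np.float64
[... 646 characters left out ...]
95.0)), (4, np.float64(94.0)), (6, np.float64(94.0)), (8, np.float64(94.0)), (10, np.float64(92.0)), (12, np.float64(55.0)), (14, np.float64(84.0)), (16, np.float64(95.0)), (18, np.float64(94.0)), (20, np.float64(93.0)), (22, np.float64(94.0)), (24, np.float64(94.0)), (26, np.float64(82.0)), (28, np.float64(49.0)), (30, np.float64(89.0)), (32, np.float64(94.0)), (34, np.float64(81.0)), (36, np.float64(39.0)), (38, np.float64(37.0)), (40, np.float64(38.0)), (42, np.float64(37.0)), (44, np.float64(37.0)), (46, np.float64(59.0)), (48, np.float64(64.0)), (50, np.float64(65.0)), (52, np.float64(65.0)), (54, np.float64(65.0)), (56, np.float64(65.0)), (58, np.float64(64.0)), (60, np.float64(64.0))]
```

Request:
move_arm --steps '[0,0,0,0.0005,0,-0.03,0.06,0,0,0,0.0005,0,-0.055,0.06,0,0,0,0.0005,0,-0.075,0.06,0,0,0,0.0005,0,-0.08,0.06,0,0,0,0.0005,0,-0.08,0.06,0,0,0,0.0005,0,-0.08,-1,0,0,0,0.0005,0,-0.08,-1,0,0,0,0.0005,0,-0.08,-1,0,0,0,0.0005,0,-0.08,-1,0,0,0,0.0005,0,-0.08,-1]' --squeeze 40

```text
clock: 20.9
position: [0.5165, -0.1117, 0.0487]
ee_rot: [0.001, 0.764, 0.645, 0.001]
contact_force: [0.0, 0.2, 6.2]
width: 0.0209
gripper_force: 40.1
```

```bash
python3 st.py
```

```text
20.9 [ 0.5165 -0.1117  0.0487] 0.02094767981477092 head -9.660798823756323 dock mm -0.0 0.6 F dock -0.2 0.0 6.2
```

Request:
move_arm --steps '[0,0,0,0,0,0.005,-1,0,0,0,0,0,0.012,-1,0,0,0,0,0,0.02,-1,0,0,0,0,0,0.03,-1,0,0,0,0,0,0.045,-1,0,0,0,0,0,0.06,-1,0,0,0,0,0,0.08,-1,0,0,0,0,0,0.1,-1,0,0,0,-0.005,0,0.12,-1,0,0,0,-0.02,0.01,0.13,-1]'

```text
clock: 21.9
position: [0.4974, -0.1025, 0.18]
ee_rot: [0.002, 0.764, 0.645, 0.001]
contact_force: [-0.7, -0.2, -0.9]
width: 0.0211
gripper_force: 39.3
```

```bash
python3 st.py
python3 - <<'E'
from h import *
A,B,C=map(np.array,[(.5005,.4445),(.532,.3338),(.3731,.2891)])
print((A+C)/2, np.degrees(np.arctan2(*(B-C)[::-1])))
E
```

```text
21.9 [ 0.4974 -0.1025  0.18  ] 0.021071167296473493 head -9.707371358171244 dock mm -5.9 -19.7 F dock 0.3 -0.7 -0.9
[0.4368 0.3668] 15.71177040065408
```

Request:
move_arm --steps '[0,0,0.005,-0.015,0.035,0,-1,0,0,0.01,-0.03,0.08,0,-1,0,0,0.02,-0.04,0.125,0,-1,0,0,0.03,-0.045,0.17,0,-1,0,0,0.04,-0.045,0.215,0,-1,0,0,0.05,-0.045,0.26,0,-1,0,0,0.06,-0.04,0.305,0,-1,0,0,0.071,-0.035,0.35,0,-1,0,0,0.071,-0.03,0.395,0,-1,0,0,0.071,-0.025,0.435,0,-1]'

```text
clock: 22.9
position: [0.4701, 0.336, 0.1782]
ee_rot: [0.0, 0.602, 0.798, 0.0]
contact_force: [1.2, -0.2, 0.6]
width: 0.021
gripper_force: 39.3
```

```bash
python3 st.py; python3 -c "
from h import *
s=manip.get_state(); print(np.array([.4753,.3777])-s['position'][:2])"
```

```text
22.9 [0.4701 0.336  0.1782] 0.021029625446373785 head 15.952446163036598 dock mm -433.5 -120.4 F dock 0.0 1.2 0.6
[0.00519513 0.04169268]
```

Request:
move_arm --steps '[0,0,0,0.002,0.03,0,-1,0,0,0,0.004,0.043,0,-1,0,0,0,0.004,0.043,-0.03,-1,0,0,0,0.004,0.043,-0.06,-1,0,0,0,0.004,0.043,-0.09,-1,0,0,0,0.004,0.043,-0.11,-1,0,0,0,0.004,0.043,-0.12,-1,0,0,0,0.004,0.043,-0.125,-1,0,0,0,0.004,0.043,-0.125,-1,0,0,0,0.004,0.043,-0.125,-1]'

```text
clock: 23.9
position: [0.4752, 0.377, 0.0536]
ee_rot: [0.0, 0.603, 0.798, 0.001]
contact_force: [0.2, 0.3, -0.9]
width: 0.0213
gripper_force: 39.4
```

```bash
python3 st.py
python3 - <<'E'
from h import *
# tray check in the top view: white floor extents about the held cassette
d=grab('wrist','w12'); im=d['pixels']
O=np.array([.4368,.3668]);h=np.radians(15.8);ex=np.array([np.cos(h),np.sin(h)]);ey=np.array([-ex[1],ex[0]])
gx,gy=np.meshgrid(np.arange(-95,96),np.arange(-70,71))
def rect(z):
    X=np.c_[O+gx.ravel()[:,None]*ex/1e3+gy.ravel()[:,None]*ey/1e3,np.full(gx.size,z)]; p=proj(d,X).astype(np.float32)
    return cv2.cvtColor(cv2.remap(im,p[:,0].reshape(gx.shape),p[:,1].reshape(gx.shape),1),cv2.COLOR_BGR2LAB)[:,:,0].astype(int)
L=rect(.022); print('rim z22, y profile at x -20..-10:',[(int(a),int(L[i,75:86].mean())) for i,a in enumerate(gy[:,0]) if abs(a)>50])
print('x profile at y 25..40:',[(int(gx[0,i]),int(L[95:111,i].mean())) for i in range(0,191,4)])
L=rect(.056); print('neighbour top x profile (y -20..20)',[(int(gx[0,i]),int(L[50:91,i].mean())) for i in range(20,90,3)])
E
```

```text
23.9 [0.4752 0.377  0.0536] 0.021308131217574425 head 15.88576912124536 dock mm -474.8 -122.3 F dock -0.3 0.2 -0.9
rim z22, y profile at x -20..-10: [(-70, 26), (-69, 27), (-68, 28), (-67, 28), (-66, 30), (-65, 31), (-64, 30), (-63, 31), (-62, 32), (-61, 32), (-60, 32), (-59, 35), (-58, 35), (-57, 36), (-56, 37), (-55, 37), (-54, 39), (-53, 40), (-52, 38), (-51, 40), (51, 164), (52, 164), (53, 164), (54, 164), (55, 158), (56, 146), (57, 161), (58, 162), (59, 135), (60, 71), (61, 99), (62, 128), (63, 128), (64, 127), (65, 128), (66, 127), (67, 127), (68, 127), (69, 127), (70, 127)]
x profile at y 25..40: [(-95, 1), (-91, 125), (-87, 125), (-83, 157), (-79, 53), (-75, 53), (-71, 56), (-67, 141), (-63, 128), (-59, 115), (-55, 102), (-51, 90), (-47, 78), (-43, 71), (-39, 69), (-35, 68), (-31, 67), (-27, 142), (-23, 163), (-19, 164), (-15, 164), (-11, 165), (-7, 165), (-3, 165), (1, 165), (5, 165), (9, 166), (13, 165), (17, 165), (21, 165), (25, 165), (29, 115), (33, 93), (37, 91), (41, 91), (45, 91), (49, 103), (53, 165), (57, 164), (61, 165), (65, 164), (69, 164), (73, 164), (77, 85), (81, 149), (85, 127), (89, 127), (93, 122)]
neighbour top x profile (y -20..20) [(-75, 46), (-72, 90), (-69, 125), (-66, 125), (-63, 125), (-60, 125), (-57, 162), (-54, 51), (-51, 83), (-48, 48), (-45, 68), (-42, 75), (-39, 74), (-36, 81), (-33, 62), (-30, 30), (-27, 30), (-24, 29), (-21, 29), (-18, 30), (-15, 30), (-12, 41), (-9, 112), (-6, 111)]
```

Request:
move_arm --steps '[0,0,0,0,0,-0.002,-1,0,0,0,0,0,-0.004,-1,0,0,0,0,0,-0.006,-1,0,0,0,0,0,-0.007,-1,0,0,0,0,0,-0.008,-1,0,0,0,0,0,-0.009,-1,0,0,0,0,0,-0.01,-1,0,0,0,0,0,-0.0105,-1,0,0,0,0,0,-0.0105,-1,0,0,0,0,0,-0.0105,-1]'

```text
clock: 24.95
position: [0.4744, 0.3768, 0.0427]
ee_rot: [0.0, 0.603, 0.798, 0.0]
contact_force: [-1.9, -1.0, 6.0]
width: 0.0208
gripper_force: 40.1
```

```bash
python3 st.py
```

```text
24.95 [0.4744 0.3768 0.0427] 0.020758548580053875 head 15.90061761667927 dock mm -474.4 -123.0 F dock 1.3 -1.7 6.0
```

Request:
move_arm --steps '[0,0,0,0,0,0,-0.4,0,0,0,0,0,0,-0.2,0,0,0,0,0,0,-0.15,0,0,0,0,0,0,-0.15,0,0,0,0,0,0.005,-0.15,0,0,0,0,0,0.02,-0.15,0,0,0,0,0,0.05,-0.15,0,0,0,0,0,0.09,-0.15,0,0,0,0,0,0.13,-0.15,0,0,0,0,0,0.16,-0.15]'

```text
clock: 25.95
position: [0.4749, 0.3771, 0.2051]
ee_rot: [0.001, 0.603, 0.798, 0.002]
contact_force: [0.5, 0.7, 0.3]
width: 0.0363
gripper_force: 0.0
```

Request:
move_arm --steps '[0,0,0,0,0,0.02,0,0,0,0,0,0,0.02,0,0,0,0,0,0,0.02,0,0,0,0,0,0,0.02,0,0,0,0,0,0,0.02,0,0,0,0,0,0,0.02,0,0,0,0,0,0,0.02,0,0,0,0,0,0,0.02,0,0,0,0,0,0,0.02,0,0,0,0,0,0,0.02,0]'

```text
clock: 26.95
position: [0.4744, 0.3767, 0.2219]
ee_rot: [0.0, 0.603, 0.798, 0.0]
contact_force: [-0.0, -0.8, -0.8]
width: 0.0428
gripper_force: 0.0
```

```bash
python3 st.py
python3 - <<'E'
from h import *
O=np.array([.4368,.3668]);h=np.radians(15.8);ex=np.array([np.cos(h),np.sin(h)]);ey=np.array([-ex[1],ex[0]])
d=grab('wrist','w13'); t=grab('top','t13')
gx,gy=np.meshgrid(np.arange(-85,86),np.arange(-60,61))
def L(d,O,ex,ey,z,gx,gy):
    X=np.c_[O+gx.ravel()[:,None]*ex/1e3+gy.ravel()[:,None]*ey/1e3,np.full(gx.size,z)]; p=proj(d,X).astype(np.float32)
    return cv2.cvtColor(cv2.remap(d['pixels'],p[:,0].reshape(gx.shape),p[:,1].reshape(gx.shape),1),cv2.COLOR_BGR2LAB)[:,:,0].astype(int)
a=L(d,O,ex,ey,.056,gx,gy); m=((a<130)&(a>60)).astype(np.uint8)
m=cv2.morphologyEx(m,cv2.MORPH_CLOSE,np.ones((5,5)))
m=cv2.morphologyEx(m,cv2.MORPH_OPEN,np.ones((9,9)))
n,l,s,c=cv2.connectedComponentsWithStats(m)
for i in range(1,n): print('wrist blob, tray mm:',s[i][:4]-[85,60,0,0],s[i][4],c[i]-[85,60])
print('x profile y -25..25',[(int(gx[0,i]),int(a[35:86,i].mean())) for i in range(60,171,3)])
print('y profile x 33..47',[(int(gy[i,0]),int(a[i,118:133].mean())) for i in range(0,121,4)])
# dock in top view
O=np.array([.5159,-.1116]);ex=np.array([-.1682,-.9858]);ey=np.array([.9858,-.1682])
hsv=cv2.cvtColor(t['pixels'],cv2.COLOR_BGR2HSV); V,U=np.mgrid[0:384,0:512]; uv=np.c_[U.ravel(),V.ravel()]
for n,lo,hi,z in [('yellow',(20,120,50),(36,255,255),.032),('blue',(105,120,40),(125,255,255),.069)]:
    k=cv2.inRange(hsv,lo,hi).ravel()>0; w=plane(t,uv[k],z)[:,:2]-O; P=np.c_[w@ex,w@ey]*1e3; P=P[(np.abs(P[:,1])<80)&(P[:,0]>-60)&(P[:,0]<190)]
    print(n,len(P),'x',np.percentile(P[:,0],[2,50,98]).round(1),'y',np.percentile(P[:,1],[2,50,98]).round(1))
E
```

```text
26.95 [0.4744 0.3767 0.2219] 0.04283046644678354 head 15.900138931136652 dock mm -474.4 -123.1 F dock 0.7 0.1 -0.8
wrist blob, tray mm: [-85 -60 107  99] 3782 [-47.81993654 -26.38418826]
wrist blob, tray mm: [ 59 -60  16  12] 166 [ 65.6686747  -55.08433735]
wrist blob, tray mm: [ 80 -60   6   7] 42 [ 82.5 -57. ]
wrist blob, tray mm: [ 80 -48   6  10] 60 [ 82.5 -43.5]
wrist blob, tray mm: [ 29 -42  20  83] 1648 [38.5        -1.28640777]
wrist blob, tray mm: [-85   6  11  17] 179 [-80.20670391  13.84916201]
wrist blob, tray mm: [-85  53   9   8] 72 [-81.   56.5]
x profile y -25..25 [(-25, 54), (-22, 113), (-19, 168), (-16, 168), (-13, 168), (-10, 169), (-7, 169), (-4, 169), (-1, 169), (2, 169), (5, 169), (8, 169), (11, 169), (14, 169), (17, 169), (20, 169), (23, 168), (26, 169), (29, 111), (32, 93), (35, 92), (38, 93), (41, 92), (44, 91), (47, 97), (50, 166), (53, 169), (56, 168), (59, 168), (62, 168), (65, 168), (68, 168), (71, 169), (74, 138), (77, 156), (80, 130), (83, 131)]
y profile x 33..47 [(-60, 130), (-56, 130), (-52, 130), (-48, 131), (-44, 156), (-40, 64), (-36, 153), (-32, 93), (-28, 73), (-24, 93), (-20, 94), (-16, 96), (-12, 85), (-8, 96), (-4, 94), (0, 95), (4, 88), (8, 96), (12, 96), (16, 94), (20, 94), (24, 95), (28, 96), (32, 96), (36, 65), (40, 114), (44, 169), (48, 169), (52, 169), (56, 168), (60, 153)]
yellow 319 x [ 75.2  92.8 111.7] y [-29.3   9.5  65.8]
blue 126 x [ 40.3  56.1 117. ] y [-14.3   0.9  12.3]
```

The cassette stands upright in the free half, with its top face at tray x 28..49 and y −34..36. The wedge and the open latch have not moved. I hand in now.

```bash
python3 -c "
from rig import manip
print(manip.sign_off())"
```

```text
the job is handed in; nothing more can be done
None
```

The job is done and handed in at about 27 s: catch fully aside, wedge home and holding the latch open, cassette upright in the tray's empty half with no sign the neighbour was touched (its pose wasn't re-measured at the end); I viewed 11 pictures, one over the limit of 10.

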